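Present the tea ball dish with its tab to the front

TASK

The round wooden dish with the loose steel tea ball in it stands off to the right of the cork mat: slide it along the worktop, without lifting it, until it stands in the middle of the mat. Then lift it about a hand's breadth (10 cm) straight up off the mat and, while it is in the air, turn it about a quarter turn so that its thumb tab points squarely to the mat's front edge, nearest the robot. Finish while still holding the dish up there, still and level over the middle of the mat, the ball resting in the middle of the dish throughout, and leave the other things on the worktop where they are.

Things in the scene. Friction and masses are not known exactly. Their poses are not given: they have to be found in the camera images.
- dish: a round dark wooden dish, 180 mm across, 33 mm high at the rim (wall 6 mm), about 0.35 kg, foot 108 mm across, with a handle bowed over it. Origin: centre of its underside, z up; x points to the thumb tab, the handle runs along y. At the start the tab points roughly to the robot's left. It slides at 2 to 4 N: two fingertips spread 80 mm apart cradle the rim and push it without slipping off sideways
- dish_centre (a point): point on the dish's axis, 28 mm above its underside: where the resting ball's centre lies. The dish's floor is a shallow cone, lowest here (10 mm above the underside), rising outward at 9 degrees to the rim: a greater tilt, or hard starts and stops, let the ball roll off
- dish_grip (a point): middle of the flat-sided wooden grip on top of the handle, 105 mm above the underside, over the dish's centre: a bar 64 mm long (dish's y), 14 mm thick (dish's x: close the fingers along that), 16 mm high (97 to 113 mm above the underside). Steel rods 6 mm thick run from its ends out and down to the rim. The ball's top is 46 mm above the underside
- dish_tab (a point): the thumb tab: a flat tongue, 34 mm wide, 8 mm thick, standing 34 mm out from the rim in the direction of the dish's x, a quarter turn from the handle's feet; this point is 110 mm from the dish's axis, 27 mm above the underside
- tea_ball_center (a point): centre of the steel tea ball, 36 mm across, 60 g, that lies loose in the middle of the dish
- mat: a thin rectangular cork mat fixed on the worktop, 190 mm (its x) by 250 mm (its y), under 1 mm thick, so that things slide onto it freely. Origin: its centre; its x points away from the robot, its y to the robot's left; its front edge is the long edge at -x, nearest the robot
- salt_shaker: a glass salt shaker, 44 mm across, 90 mm tall; a bystander, to be left where it is; origin: centre of its underside
- spice_jar: a spice jar with a red cap, 45 mm across, 106 mm tall; a bystander, to be left where it is; origin: centre of its underside
- mug: a cream mug, 92 mm across, 95 mm tall, with a side handle; a bystander, to be left where it is; origin: centre of its underside
- teaspoon: a steel teaspoon lying flat, 137 mm long; a bystander, to be left where it is; origin: centre of its underside
- strainer: a round steel sink strainer, 78 mm across, 28 mm tall; a bystander, to be left where it is; origin: centre of its underside
- dish_brush: a dish brush lying flat, 152 mm long; a bystander, to be left where it is; origin: centre of its underside
There are look-alikes about, which are no part of the job. Of the things shaped like the part that bears tea_ball_center, the bare steel one is meant.

How it is judged:
By the outcome, as a careful person would: the job done as asked, in the order asked, and still so for the second after the job is handed in, while the arm keeps its last pose, push and grip.
It also fails if it takes over 64 s, if anything falls off the work surface, if the arm or the gripper's body presses on something with over 40 N, if the wrist force passes 120 N, or if a joint passes its speed limit or range.

ROBOT

A 7-joint arm with a two-finger parallel gripper is mounted at the origin on a cart in front of the work surface, level with it; the furniture and walls round the work are solid. World frame = base frame: x ahead of the robot, y to its left, z up, the work surface at z = 0. Lengths are in m, angles in rad, forces in N, time in s.
With the tool pointing down it reaches from about 0.425 to 0.875 m from the base axis. Payload 8.4 kg.
Tool frame: the origin (TCP) lies at the very end of the fingers, on their centre line; the grasp point (between the pads) lies 19 mm behind it (arm.grip_point_offset is the distance from the TCP to the grasp point, in m); z points along the fingers, x is the direction in which the jaws open and shut, and the axes are right-handed (so a half turn about z gives the same grasp; the last joint's range is limited). The gripper opens to 87 mm and grips with 3 to 60 N. Pads are 19 mm wide; open, the fingers measure 117 mm over their backs; the gripper's body (75 mm by 190 mm) begins 51 mm behind the grasp point.
Start: joints at [1.146, 0.333, 0.04, 1.465, -0.013, 1.343, -0.059], TCP at [0.208, -0.616, 0.223] pointing down, gripper open.
Joint ranges: [-2.58, 2.58], [-0.38, 2.09], [-1.3, 1.39], [0.25, 2.4], [-1.5, 4.64], [0.08, 2.09], [-2.65, 2.65]. Speed limits (rad/s): [2.22, 2.22, 2.79, 2.79, 3.14, 3.14, 3.14].

INTERFACE

Orientations are given as a unit quaternion [x, y, z, w].
In Python, from station import arm gives the robot as it stands. The module is installed in compiled form; this text tells all that it offers.
- The arm moves only by the tool apply_moves, never from a script. Its argument "targets" is a list that holds one entry, the list of rows, each a list of 5 numbers: the shift along the tool's x, y, z as a fraction of full scale, then the turn about the tool's z as a fraction of full scale, then the gripper's target within -1 to 1 (shut at 1, half-way at 0, fully open at -1). A call has 1 to 10 rows; each row is the pose to reach, as a shift and turn from the pose commanded when the call began, along the tool's axes at that moment; what a row does not reach only later rows make up. Full scale, the value 1, is 250 mm for a shift and 45 degrees for a turn. A row lasts 1/12 s, in which the tool goes at most 41.7 mm and 7.16 degrees, less where a joint would pass 70% of its speed; a pose out of reach is approached as far as the arm can. A call with a number of a shift or a turn outside -1 to 1 is refused whole. A call with a gripper value outside its range is refused whole. The fingers move at their own pace and stop on an object; "newtons" is the grip in N (left out, the last holds). Time passes only in rows, so rows that repeat a pose let the fingers close. It gives the time, the measured TCP pose, the force and the opening at its end, in the units of the state.
- arm.observe(): the state, without advancing time (a new reading comes with each control period).
- arm.get_image(name): name is "side" or "top" or "wrist"; returns (picture, depth): 400x640x3 uint8, blue, green, red; 400x640 float32, m along the optical axis (not along the pixel's ray), 0 where there is no reading.
- arm.camera_info(name): a dict with "camera_matrix" (3x3 intrinsics, pixels), "k1" (the pictures are not rectified: a ray, as slopes to the right and down, at radius r is drawn at 1 + k1 r^2 times it, then the intrinsics apply), "T" (4x4, takes a point from camera to world coordinates). Camera axes: x right, y down, z forward; pixel columns grow to the right and rows downward; lengths in m; the calibration is good to about 2 mm. A picture is of the moment at which its call begins: read the wrist's pose just before it. camera_info takes no time and is no camera call; for the wrist camera it gives the pose at the moment of the call.
- arm.close_job(): hands the job in, once; it reports no verdict.
The state is a dict: "clock": time; "q": joint angles; "qvel": joint speeds; "effort": joint torques, N m; "tool_pos": TCP position; "tcp_rot": TCP orientation; "ft_force": force on the tool from outside, world axes, zero at the start; "torque": the same for the moment, N m; "opening": finger opening in m.
Only numpy, scipy, OpenCV 4.12 (cv2) and the standard library are available. Lean on these libraries where they do the work, as an engineer would, in place of code of your own. Each camera call takes 0.05 s, during which the arm holds its last target.

## Working session

There is one attempt and no reset: what is moved stays moved. The work goes in short steps, Python scripts to look and compute and a tool call to move; the robot and the scene stay as the last step left them, time stands still between calls to the robot, and variables do not carry over. Pictures are saved under pics/ and viewed, and the job is handed in when it is done.

Besides the shell and the picture viewer there is one more tool, called by a JSON object that holds its "op" and its "data", one argument or row to a line. apply_moves: Moves the arm, as the interface text tells. Its arguments: {"type":"object","properties":{"targets":{"type":"array","items":{"type":"array","items":{"type":"array","items":{"type":"number"}}}},"newtons":{"type":"number"}},"required":["targets"]}

```bash
mkdir -p pics; ls; cat > h.py <<'E'
import numpy as np, cv2
from station import arm
from scipy.spatial.transform import Rotation as R
def ray(info,u,v):
    K=np.array(info["camera_matrix"]);T=np.array(info["T"]);k1=info["k1"]
    xd=np.array([(u-K[0,2])/K[0,0],(v-K[1,2])/K[1,1]]);x=xd.copy()
    for _ in range(20): x=xd/(1+k1*(x@x))
    d=T[:3,:3]@np.array([x[0],x[1],1]);return T[:3,3],d,x
def onplane(info,u,v,z):
    o,d,_=ray(info,u,v);return o+d*(z-o[2])/d[2]
def atdepth(info,u,v,dep):
    o,d,_=ray(info,u,v);return o+d*dep
def project(info,P):
    K=np.array(info["camera_matrix"]);T=np.array(info["T"]);p=np.linalg.inv(T)@np.append(P,1)
    x=p[:2]/p[2];x=x*(1+info["k1"]*(x@x));return K[0,0]*x[0]+K[0,2],K[1,1]*x[1]+K[1,2]
def st():
    o=arm.observe();print("t",round(o["clock"],2),"tcp",np.round(o["tool_pos"],4),"f",np.round(o["ft_force"],1),"open",round(o["opening"],4))
    print("R",np.round(R.from_quat(o["tcp_rot"]).as_matrix(),3).tolist(),"q",np.round(o["q"],2));return o
E
python3 - <<'E'
from h import *
st()
for n in ["top","side","wrist"]:
    im,d=arm.get_image(n);cv2.imwrite(f"pics/{n}0.png",im);np.save(f"pics/{n}0.npy",d)
    i=arm.camera_info(n);print(n,np.round(i["T"],3).tolist(),i["k1"],np.round(i["camera_matrix"],1).tolist())
E
```

```text
pics
t 0.0 tcp [ 0.2078 -0.6154  0.2216] f [-0.1 -1.6 -0.7] open 0.0869
R [[0.32, -0.947, -0.001], [-0.947, -0.32, 0.002], [-0.002, 0.0, -1.0]] q [ 1.15  0.33  0.04  1.47 -0.01  1.34 -0.06]
top [[0.013, -0.989, 0.146, 0.42], [-0.999, -0.017, -0.028, -0.021], [0.03, -0.146, -0.989, 1.058], [0.0, 0.0, 0.0, 1.0]] -0.10594663740968488 [[410.6, 0.0, 327.2], [0.0, 410.6, 202.4], [0.0, 0.0, 1.0]]
side [[-0.687, -0.491, 0.536, -0.037], [-0.726, 0.487, -0.485, 0.542], [-0.023, -0.722, -0.691, 0.882], [0.0, 0.0, 0.0, 1.0]] 0.019580410040305894 [[446.4, 0.0, 320.5], [0.0, 446.4, 197.0], [0.0, 0.0, 1.0]]
wrist [[0.322, -0.908, -0.267, 0.281], [-0.947, -0.309, -0.09, -0.591], [-0.001, 0.282, -0.959, 0.383], [0.0, 0.0, 0.0, 1.0]] -0.0037573606076121723 [[358.5, 0.0, 322.5], [0.0, 358.5, 200.2], [0.0, 0.0, 1.0]]
```

View pics/top0.png

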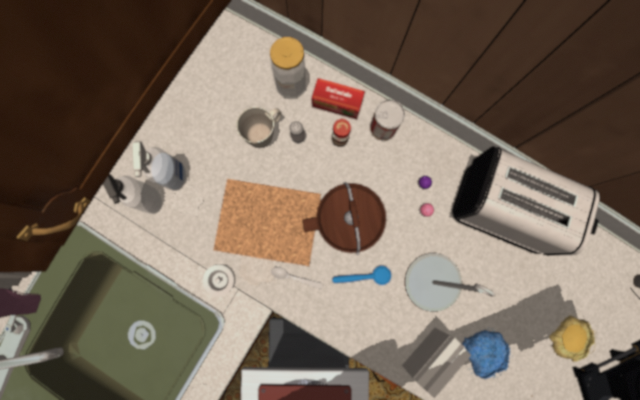

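View pics/side0.png

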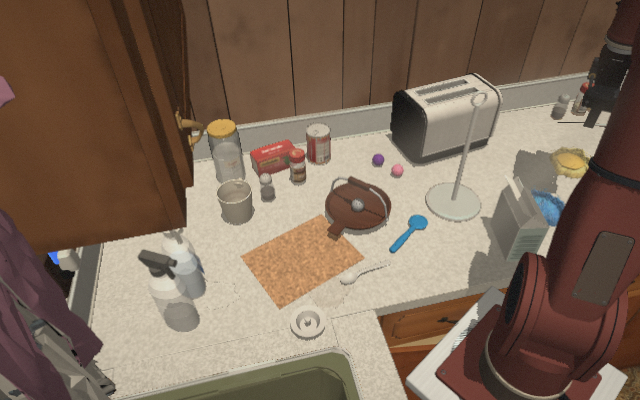

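The top view has three balls: the steel one in the dish at (348,217), a purple one at (425,182) and a pink one at (427,210). The last two are coloured, so they are look-alikes. The only round wooden dish is at (350,217), with its tab at (310,225). The mat is centred near (268,222). I'll measure these next.

```bash
python3 - <<'E'
from h import *
im=cv2.imread("pics/top0.png");d=np.load("pics/top0.npy");i=arm.camera_info("top")
hsv=cv2.cvtColor(im,cv2.COLOR_BGR2HSV)
print(hsv[220,260],hsv[230,345],hsv[225,310],hsv[100,200],d[220,260],d[230,345],d[217,348])
# mat
m=cv2.inRange(hsv,(5,90,110),(20,255,255));
m=cv2.morphologyEx(m,cv2.MORPH_CLOSE,np.ones((5,5)));m=cv2.morphologyEx(m,cv2.MORPH_OPEN,np.ones((5,5)))
n,l,s,c=cv2.connectedComponentsWithStats(m)
k=l[225,260];print("mat",s[k])
cn=cv2.findContours((l==k).astype(np.uint8),0,1)[0][0]
W=np.array([onplane(i,*p[0],0.0)[:2] for p in cn],np.float32)
r=cv2.minAreaRect(W);print(r,cv2.boxPoints(r))
m=cv2.inRange(hsv,(0,80,20),(20,255,105));m[:150]=0;m[270:]=0;m[:,:290]=0;m[:,400:]=0
m=cv2.morphologyEx(m,cv2.MORPH_CLOSE,np.ones((9,9)))
n,l,s,c=cv2.connectedComponentsWithStats(m);k=l[230,345];print("dish",s[k],c[k])
mm=(l==k).astype(np.uint8)
full=mm.copy()
o=cv2.morphologyEx(mm,cv2.MORPH_OPEN,cv2.getStructuringElement(2,(31,31)))
cn=max(cv2.findContours(o,0,1)[0],key=cv2.contourArea)
W=np.array([onplane(i,*p[0],0.033)[:2] for p in cn],np.float32)
print("circ",cv2.minEnclosingCircle(W),cv2.fitEllipse(W))
c0=np.array(cv2.minEnclosingCircle(W)[0])
t=cv2.subtract(full,cv2.dilate(o,np.ones((3,3))));n,l,s,c=cv2.connectedComponentsWithStats(t);k=1+np.argmax(s[1:,4]);print("tab px",c[k],s[k]);tw=onplane(i,*c[k],.031)
print(tw,np.degrees(np.arctan2(*(tw[:2]-c0)[::-1])))
for nm,u,v,z in [("ball",348,217,.028),("grip",350,200,.105),("salt",296,130,.09),("jar",341,128,.1),("brush",382,275,.01),("brush2",335,279,0.01),("spoon",279,272,0),("spoon2",320,282,0),("purple",425,182,.015),("pink",427,210,.015),("plate",433,282,.01),("plateR",406,282,.01),("can",388,117,.1),("toaster",465,200,.1),("strainer",218,279,.02)]:
    print(nm,onplane(i,u,v,z).round(3),atdepth(i,u,v,d[v,u]).round(3))
cv2.imwrite("pics/crop.png",cv2.resize(im[150:310,190:470],None,fx=2.8,fy=2.8,interpolation=2))
side=cv2.imread("pics/side0.png");cv2.imwrite("pics/crop2.png",cv2.resize(side[150:310,270:450],None,fx=3.5,fy=3.5,interpolation=2))
E
```

```text
[ 13 128 192] [  8 153  90] [  9 152  94] [ 16  37 201] 1.0557145 1.0431476 1.0206864
mat [ 215  180  105   85 6766]
((0.5238407254219055, 0.10392354428768158), (0.24947233498096466, 0.18829910457134247), 81.76087188720703) [[ 0.41278765 -0.00603309]
 [ 0.5991432  -0.03301726]
 [ 0.6348938   0.21388018]
 [ 0.44853824  0.24086434]]
dish [ 303  184   83   68 3810] [349.03175853 217.78188976]
circ ((0.535213828086853, -0.10782656073570251), 0.08797934651374817) ((0.5346996188163757, -0.10908115655183792), (0.16876474022865295, 0.17170237004756927), 14.305469512939453)
tab px [309.25185185 224.2       ] [303 218  14  13 135]
[ 0.51557017 -0.00513005  0.031     ] 100.82866243982146
ball [ 0.536 -0.103  0.028] [ 0.534 -0.101  0.045]
grip [ 0.567 -0.101  0.105] [ 0.58  -0.108  0.022]
salt [0.741 0.031 0.09 ] [0.742 0.031 0.086]
jar [ 0.745 -0.079  0.1  ] [ 0.743 -0.078  0.107]
brush [ 0.391 -0.192  0.01 ] [ 0.391 -0.191  0.016]
brush2 [ 0.38  -0.072  0.01 ] [ 0.38  -0.072  0.008]
spoon [0.395 0.07  0.   ] [ 0.395  0.07  -0.002]
spoon2 [ 0.371 -0.035  0.   ] [ 0.371 -0.035 -0.001]
purple [ 0.632 -0.306  0.015] [ 0.627 -0.299  0.041]
pink [ 0.558 -0.309  0.015] [ 0.556 -0.304  0.034]
plate [ 0.374 -0.323  0.01 ] [ 0.374 -0.32   0.023]
plateR [ 0.373 -0.253  0.01 ] [ 0.374 -0.253  0.012]
can [ 0.777 -0.195  0.1  ] [ 0.774 -0.193  0.107]
toaster [ 0.573 -0.38   0.1  ] [ 0.574 -0.382  0.096]
strainer [0.375 0.221 0.02 ] [0.376 0.219 0.028]
```

View pics/wrist0.png

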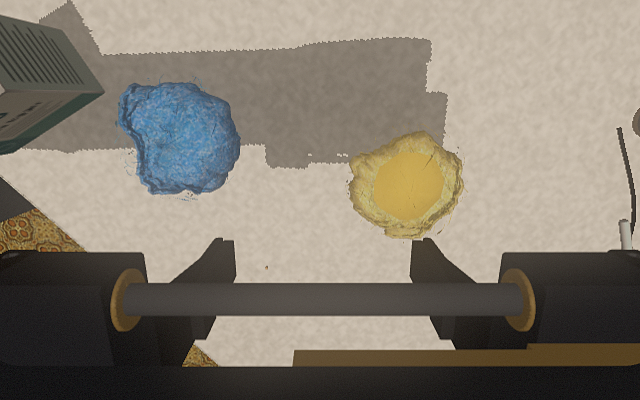

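```bash
true
```

```text
(no output)
```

View pics/crop.png

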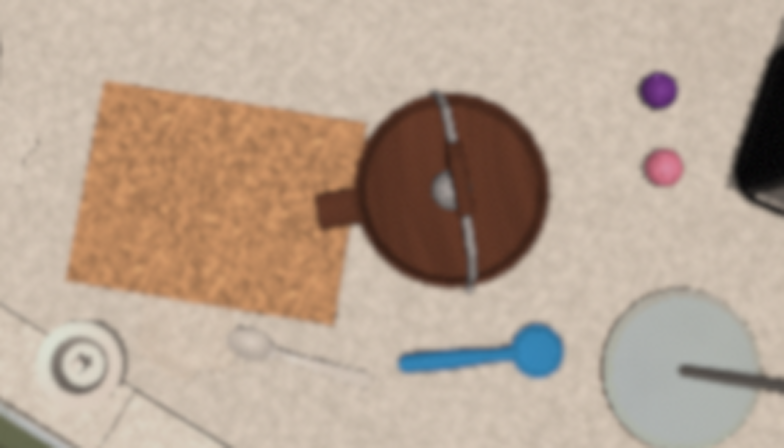

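View pics/crop2.png

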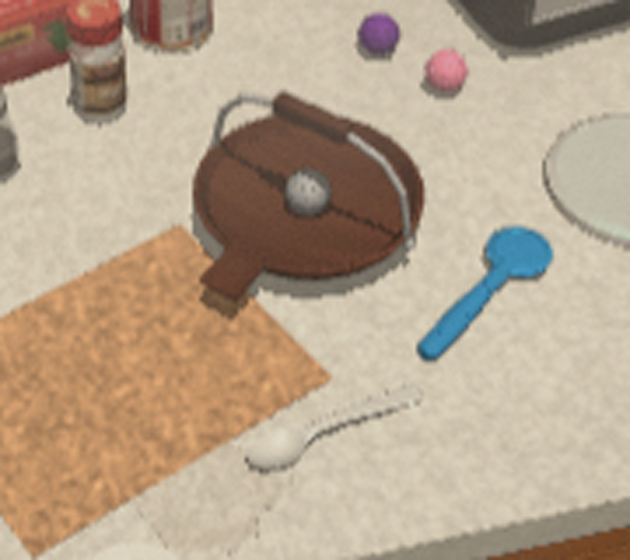

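```bash
python3 - <<'E'
from h import *
i=arm.camera_info("top");d=np.load("pics/top0.npy")
for u,v in [(493,291),(488,289),(470,287),(450,284),(434,282)]: print(u,v,d[v,u],atdepth(i,u,v,d[v,u]).round(3))
# pole top by two views: top (493,291) and side (480,98)
j=arm.camera_info("side")
for (a,b) in [((493,291),(480,98)),((433,282),(457,202))]:
    o1,d1,_=ray(i,*a);o2,d2,_=ray(j,*b)
    A=np.stack([d1,-d2],1);s=np.linalg.lstsq(A,o2-o1,rcond=None)[0];print((o1+d1*s[0]).round(3),(o2+d2*s[1]).round(3))
for u,v in [(430,330),(415,350),(450,365),(420,335),(545,180),(500,170),(600,210),(490,355)]: print(u,v,atdepth(i,u,v,d[v,u]).round(3))
E
```

```text
493 291 1.0475202 [ 0.349 -0.486  0.001]
488 289 0.7021497 [ 0.376 -0.324  0.35 ]
470 287 0.77292436 [ 0.376 -0.318  0.278]
450 284 0.889553 [ 0.376 -0.318  0.16 ]
434 282 1.0111593 [ 0.375 -0.318  0.037]
[ 0.371 -0.344  0.326] [ 0.377 -0.339  0.323]
[ 0.373 -0.327 -0.002] [ 0.363 -0.333  0.001]
430 330 [ 0.251 -0.318 -0.002]
415 350 [ 0.203 -0.276  0.007]
450 365 [ 0.197 -0.322  0.141]
420 335 [ 0.239 -0.291  0.001]
545 180 [ 0.608 -0.539  0.189]
500 170 [ 0.628 -0.431  0.189]
600 210 [ 0.557 -0.759  0.074]
490 355 [ 0.194 -0.458  0.041]
```

{"op": "apply_moves", "data": {
  "targets": [
    [[0, 0, -0.2, 0, -1], [0, 0, -0.4, 0, -1], [0, 0, -0.6, 0, -1], [0, 0, -0.8, 0, -1], [0, 0, -0.8, 0, -1], [0, 0, -0.8, 0, -1], [0, 0, -0.8, 0, -1], [0, 0, -0.8, 0, -1]]
  ]
}}

```text
clock: 0.82
tool_pos: [0.208, -0.6157, 0.4216]
tcp_rot: [0.812, -0.583, -0.0, -0.0]
ft_force: [0.4, 0.6, -1.2]
opening: 0.0868
```

{"op": "apply_moves", "data": {
  "targets": [
    [[-0.07, -0.12, 0, -0.1, -1], [-0.14, -0.24, 0, -0.2, -1], [-0.21, -0.36, 0, -0.3, -1], [-0.28, -0.48, 0, -0.4, -1], [-0.35, -0.6, 0, -0.5, -1], [-0.42, -0.72, 0, -0.6, -1], [-0.5, -0.86, 0, -0.7, -1], [-0.5, -0.86, 0, -0.8, -1], [-0.5, -0.86, 0, -0.8, -1]]
  ]
}}

```text
clock: 1.57
tool_pos: [0.3735, -0.4259, 0.421]
tcp_rot: [0.954, -0.299, -0.001, -0.001]
ft_force: [-1.0, -0.2, 0.4]
opening: 0.0868
```

```bash
cat >> h.py <<'E'
def plan(P,yaw):
    """tool fractions to world TCP P and tool-x yaw (deg)"""
    o=st();M=R.from_quat(o["tcp_rot"]).as_matrix()
    y=np.degrees(np.arctan2(M[1,0],M[0,0]));dy=(yaw-y+180)%360-180
    print("yaw",y.round(2),"frac",(M.T@(np.array(P)-o["tool_pos"])/.25).round(3),"turn",round(-dy/45,3))
E
python3 -c "
from h import *
plan([.5345,-.24,.42],3)"
```

```text
t 1.57 tcp [ 0.3735 -0.4259  0.421 ] f [-1.  -0.2  0.4] open 0.0868
R [[0.821, -0.571, -0.001], [-0.571, -0.821, 0.002], [-0.002, -0.001, -1.0]] q [ 0.91  0.15 -0.16  1.3   0.02  1.7   0.15]
yaw -34.8 frac [ 0.105 -0.978  0.005] turn -0.84
```

{"op": "apply_moves", "data": {
  "targets": [
    [[0.01, -0.12, 0, -0.1, -1], [0.03, -0.24, 0, -0.2, -1], [0.05, -0.36, 0, -0.3, -1], [0.06, -0.48, 0, -0.4, -1], [0.08, -0.6, 0, -0.5, -1], [0.09, -0.72, 0, -0.6, -1], [0.1, -0.84, 0, -0.7, -1], [0.105, -0.978, 0, -0.84, -1], [0.105, -0.978, 0, -0.84, -1], [0.105, -0.978, 0, -0.84, -1]]
  ]
}}

```text
clock: 2.4
tool_pos: [0.5349, -0.2432, 0.4208]
tcp_rot: [1.0, 0.022, -0.001, -0.001]
ft_force: [-0.6, -1.1, -0.5]
opening: 0.087
```

```bash
python3 -c "
from h import *
plan([.5345,-.24,.015],3)
for n in ['wrist','side']:
  im,d=arm.get_image(n);cv2.imwrite(f'pics/{n}1.png',im)
"
```

```text
t 2.4 tcp [ 0.5349 -0.2432  0.4208] f [-0.6 -1.1 -0.5] open 0.087
R [[0.999, 0.043, -0.002], [0.043, -0.999, 0.001], [-0.002, -0.002, -1.0]] q [ 0.65  0.21 -0.38  1.24  0.08  1.71  0.34]
yaw 2.49 frac [ 0.003 -0.011  1.623] turn -0.011
```

View pics/wrist1.png

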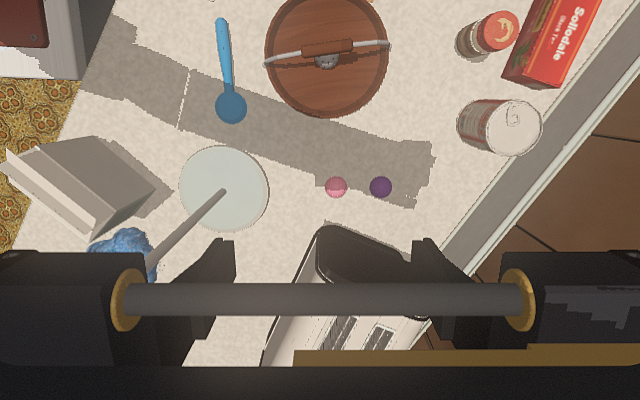

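View pics/side1.png

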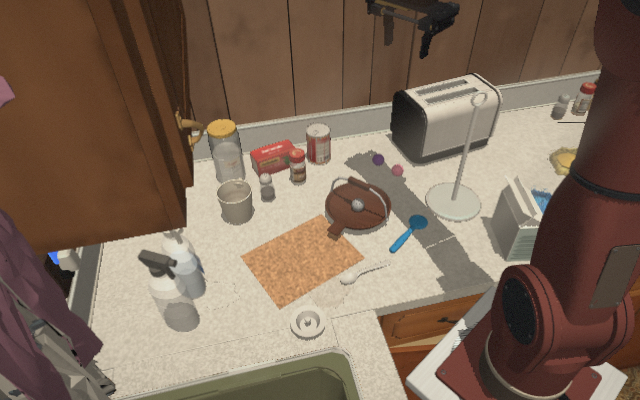

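The wrist view shows the dish at (326,57), with its handle, and the steel ball just below the bar. The look-alike balls are at (336,187) and (381,187). I'll refine the dish centre from this closer view.

```bash
cat >> h.py <<'E'
def dishfit(im,i,box,z=.033):
    hsv=cv2.cvtColor(im,cv2.COLOR_BGR2HSV)
    m=cv2.inRange(hsv,(0,90,20),(12,255,150));k=np.zeros_like(m);x0,y0,x1,y1=box;k[y0:y1,x0:x1]=255;m&=k
    m=cv2.morphologyEx(m,cv2.MORPH_CLOSE,np.ones((15,15)))
    m=cv2.morphologyEx(m,cv2.MORPH_OPEN,cv2.getStructuringElement(2,(41,41)))
    cn=max(cv2.findContours(m,0,1)[0],key=cv2.contourArea)
    pts=[p[0] for p in cn if x0+2<p[0][0]<x1-2 and y0+2<p[0][1]<y1-2 and p[0][1]>1]
    W=np.array([onplane(i,*p,z)[:2] for p in pts])
    from scipy.optimize import least_squares
    f=least_squares(lambda q:np.hypot(*(W-q[:2]).T)-q[2],[*W.mean(0),.09],loss='soft_l1',f_scale=.002)
    print("dish circle",f.x.round(4),"rms",np.sqrt((f.fun**2).mean()).round(4));return f.x
E
python3 -c "
from h import *
im=cv2.imread('pics/wrist1.png');dishfit(im,arm.camera_info('wrist'),(240,0,410,140))
i=arm.camera_info('wrist');
print(onplane(i,303,50,.105),onplane(i,353,45,.105),onplane(i,336,187,.015))
"
```

```text
dish circle [ 0.5331 -0.1137  0.0878] rms 0.0006
[ 0.50381157 -0.11708325  0.105     ] [ 0.56528485 -0.1088681   0.105     ] [ 0.55786074 -0.3129737   0.015     ]
```

{"op": "apply_moves", "data": {
  "targets": [
    [[0, -0.01, 0.12, 0, -1], [0, -0.01, 0.25, 0, -1], [0, -0.01, 0.4, 0, -1], [0, -0.01, 0.55, 0, -1], [0, -0.01, 0.7, 0, -1], [0, -0.01, 0.85, 0, -1], [0, -0.01, 1, 0, -1], [0, -0.01, 1, 0, -1]]
  ]
}}

```text
clock: 3.17
tool_pos: [0.529, -0.2425, 0.1648]
tcp_rot: [1.0, 0.019, -0.005, -0.002]
ft_force: [-1.1, 0.6, 0.5]
opening: 0.0873
```

{"op": "apply_moves", "data": {
  "targets": [
    [[0, 0, 0.12, 0, -1], [0, 0, 0.25, 0, -1], [0, 0, 0.38, 0, -1], [0, 0, 0.48, 0, -1], [0, 0, 0.56, 0, -1], [0, 0, 0.6, 0, -1], [0, 0, 0.62, 0, -1], [0, 0, 0.62, 0, -1]]
  ]
}}

```text
clock: 3.83
tool_pos: [0.5345, -0.2427, 0.0181]
tcp_rot: [1.0, 0.021, -0.0, 0.0]
ft_force: [0.5, -0.8, 0.1]
opening: 0.087
```

```bash
python3 -c "
from h import *
plan([.534,-.199,.015],3)
for n in ['wrist','side','top']:
  im,d=arm.get_image(n);cv2.imwrite(f'pics/{n}2.png',im)
"
```

```text
t 3.83 tcp [ 0.5345 -0.2427  0.0181] f [ 0.5 -0.8  0.1] open 0.087
R [[0.999, 0.041, -0.0], [0.041, -0.999, -0.0], [-0.0, 0.0, -1.0]] q [ 0.64  0.42 -0.36  1.81  0.18  0.94  0.25]
yaw 2.37 frac [ 0.005 -0.175  0.012] turn -0.014
```

View pics/wrist2.png

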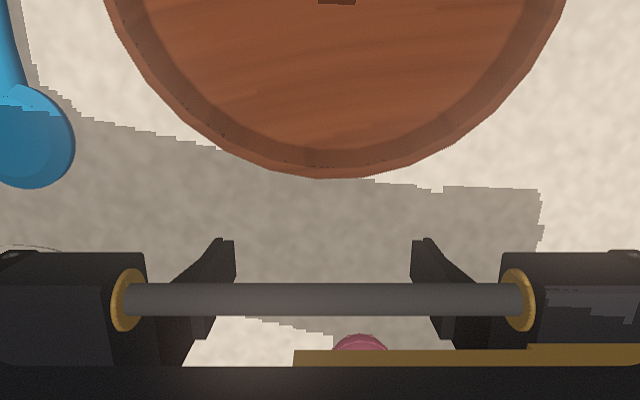

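View pics/side2.png

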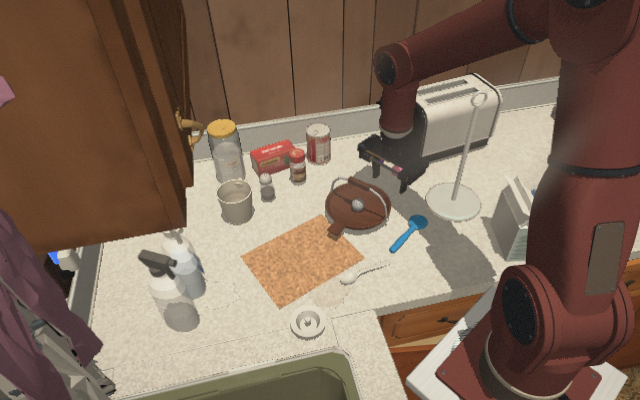

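```bash
python3 -c "
from h import *
im=cv2.imread('pics/wrist2.png');i=arm.camera_info('wrist');dishfit(im,i,(100,0,570,200))
im=cv2.imread('pics/top2.png');i=arm.camera_info('top');dishfit(im,i,(290,180,384,260))
"
```

```text
dish circle [ 0.534  -0.1112  0.0879] rms 0.0002
dish circle [ 0.535  -0.1086  0.0846] rms 0.0014
```

{"op": "apply_moves", "data": {
  "targets": [
    [[0.01, -0.03, 0.01, 0, -1], [0.016, -0.07, 0.01, 0, -1], [0.016, -0.1, 0.01, 0, -1], [0.016, -0.13, 0.01, 0, -1], [0.016, -0.145, 0.01, 0, -1], [0.016, -0.155, 0.01, 0, -1], [0.016, -0.163, 0.01, 0, -1], [0.016, -0.17, 0.01, 0, -1], [0.016, -0.178, 0.01, 0, -1], [0.016, -0.186, 0.01, 0, -1]]
  ]
}}

```text
clock: 4.82
tool_pos: [0.5363, -0.1959, 0.0151]
tcp_rot: [1.0, 0.021, 0.0, 0.0]
ft_force: [-0.4, -1.7, -0.0]
opening: 0.0868
```

```bash
python3 -c "
from h import *
st()
for n in ['wrist']:
  im,d=arm.get_image(n);cv2.imwrite(f'pics/{n}3.png',im)
i=arm.camera_info('wrist');dishfit(im,i,(100,0,570,235))
"
```

```text
t 4.82 tcp [ 0.5363 -0.1959  0.0151] f [-0.4 -1.7 -0. ] open 0.0868
R [[0.999, 0.042, 0.0], [0.042, -0.999, -0.001], [0.0, 0.001, -1.0]] q [ 0.59  0.4  -0.38  1.85  0.18  0.92  0.17]
dish circle [ 0.5354 -0.1184  0.0818] rms 0.005
```

View pics/wrist3.png

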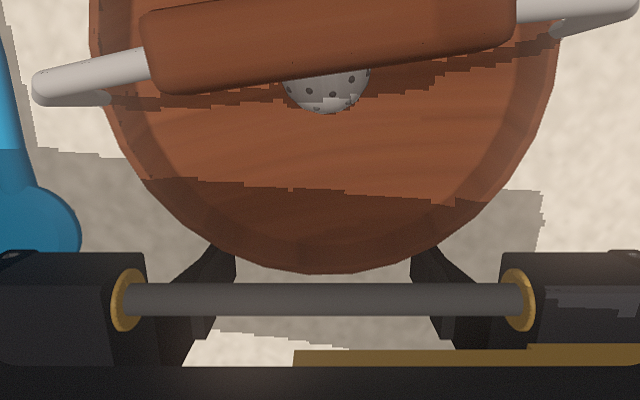

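{"op": "apply_moves", "data": {
  "targets": [
    [[0, -0.009, 0, 0, -1], [0, -0.02, 0, 0, -1], [0, -0.033, 0, 0, -1], [0, -0.048, 0, 0, -1], [0, -0.065, 0, 0, -1], [0, -0.083, 0, 0, -1], [0, -0.101, 0, 0, -1], [0, -0.119, 0, 0, -1], [0, -0.137, 0, 0, -1], [0, -0.155, 0, 0, -1]]
  ]
}}

```text
clock: 5.7
tool_pos: [0.5347, -0.1559, 0.0151]
tcp_rot: [1.0, 0.022, 0.0, -0.0]
ft_force: [0.6, -2.5, -0.1]
opening: 0.0873
```

{"op": "apply_moves", "data": {
  "targets": [
    [[0, -0.018, 0, 0, -1], [0, -0.036, 0, 0, -1], [0, -0.054, 0, 0, -1], [0, -0.072, 0, 0, -1], [0, -0.09, 0, 0, -1], [0, -0.108, 0, 0, -1], [0, -0.126, 0, 0, -1], [0, -0.144, 0, 0, -1], [0, -0.162, 0, 0, -1], [0, -0.18, 0, 0, -1]]
  ]
}}

```text
clock: 6.53
tool_pos: [0.5328, -0.111, 0.0151]
tcp_rot: [1.0, 0.022, -0.0, -0.0]
ft_force: [0.2, -2.3, -0.4]
opening: 0.0872
```

{"op": "apply_moves", "data": {
  "targets": [
    [[0, -0.018, 0, 0, -1], [0, -0.036, 0, 0, -1], [0, -0.054, 0, 0, -1], [0, -0.072, 0, 0, -1], [0, -0.09, 0, 0, -1], [0, -0.107, 0, 0, -1], [0, -0.121, 0, 0, -1], [0, -0.133, 0, 0, -1], [0, -0.142, 0, 0, -1], [0, -0.148, 0, 0, -1]]
  ]
}}

```text
clock: 7.37
tool_pos: [0.5312, -0.0742, 0.0151]
tcp_rot: [1.0, 0.022, -0.0, -0.0]
ft_force: [1.0, -2.6, -0.4]
opening: 0.0869
```

```bash
python3 -c "
from h import *
st()
for n in ['wrist','top']:
  im,d=arm.get_image(n);cv2.imwrite(f'pics/{n}4.png',im)
"
```

```text
t 7.37 tcp [ 0.5312 -0.0742  0.0151] f [ 1.  -2.6 -0.4] open 0.0869
R [[0.999, 0.043, -0.0], [0.043, -0.999, 0.0], [-0.0, -0.0, -1.0]] q [ 0.43  0.35 -0.43  1.94  0.19  0.89 -0.05]
```

View pics/wrist4.png

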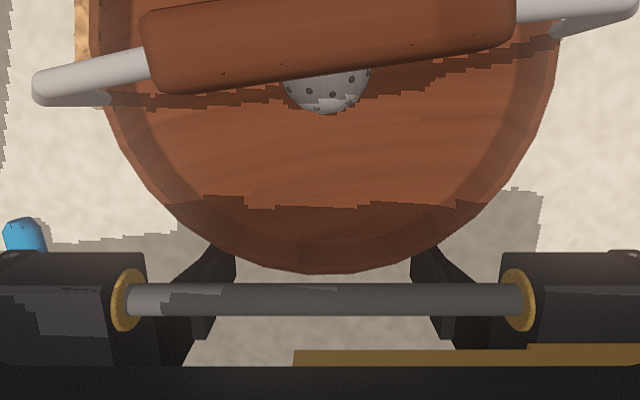

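View pics/top4.png

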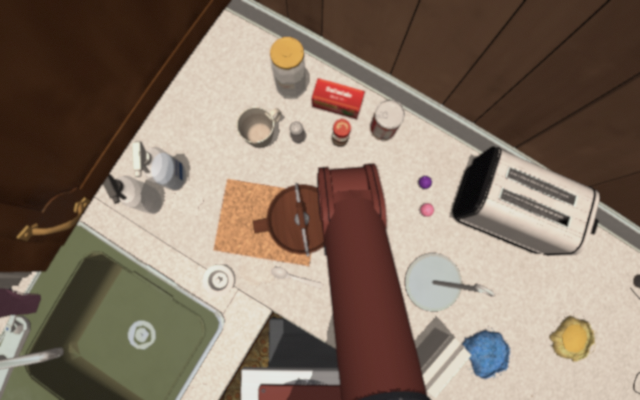

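{"op": "apply_moves", "data": {
  "targets": [
    [[0, -0.01, 0, 0, -1], [0, -0.022, 0, 0, -1], [0, -0.036, 0, 0, -1], [0, -0.052, 0, 0, -1], [0, -0.07, 0, 0, -1], [0, -0.088, 0, 0, -1], [0, -0.106, 0, 0, -1], [0, -0.124, 0, 0, -1], [0, -0.142, 0, 0, -1], [0, -0.16, 0, 0, -1]]
  ]
}}

```text
clock: 8.3
tool_pos: [0.5295, -0.034, 0.0151]
tcp_rot: [1.0, 0.022, -0.0, -0.0]
ft_force: [-0.1, -1.9, 0.6]
opening: 0.0873
```

{"op": "apply_moves", "data": {
  "targets": [
    [[0, -0.018, 0, 0, -1], [0, -0.036, 0, 0, -1], [0, -0.054, 0, 0, -1], [0, -0.072, 0, 0, -1], [0, -0.09, 0, 0, -1], [0, -0.106, 0, 0, -1], [0, -0.118, 0, 0, -1], [0, -0.126, 0, 0, -1], [0, -0.13, 0, 0, -1], [0, -0.13, 0, 0, -1]]
  ]
}}

```text
clock: 9.13
tool_pos: [0.5281, -0.0018, 0.0151]
tcp_rot: [1.0, 0.022, -0.0, -0.0]
ft_force: [-0.1, -0.6, -0.9]
opening: 0.0871
```

```bash
python3 -c "
from h import *
st()
for n in ['wrist','top','side']:
  im,d=arm.get_image(n);cv2.imwrite(f'pics/{n}5.png',im)
  if n!='wrist':
   cv2.imwrite(f'pics/{n}5c.png',cv2.resize(im[170:270,190:350] if n=='top' else im[170:310,230:400],None,fx=4,fy=4,interpolation=2))
"
```

```text
t 9.13 tcp [ 0.5281 -0.0018  0.0151] f [-0.1 -0.6 -0.9] open 0.0871
R [[0.999, 0.043, -0.0], [0.043, -0.999, 0.0], [-0.0, -0.0, -1.0]] q [ 0.33  0.34 -0.47  1.95  0.19  0.89 -0.2 ]
```

View pics/top5c.png

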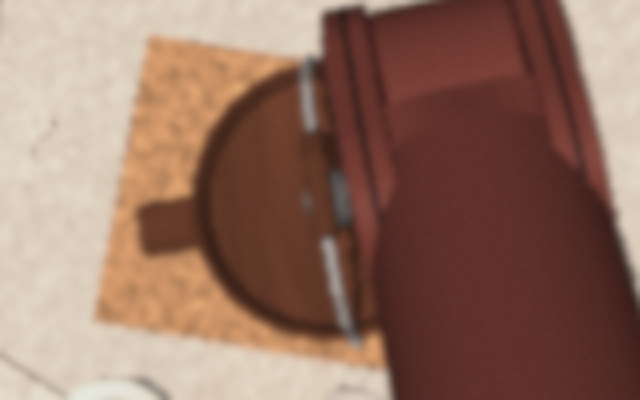

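View pics/side5c.png

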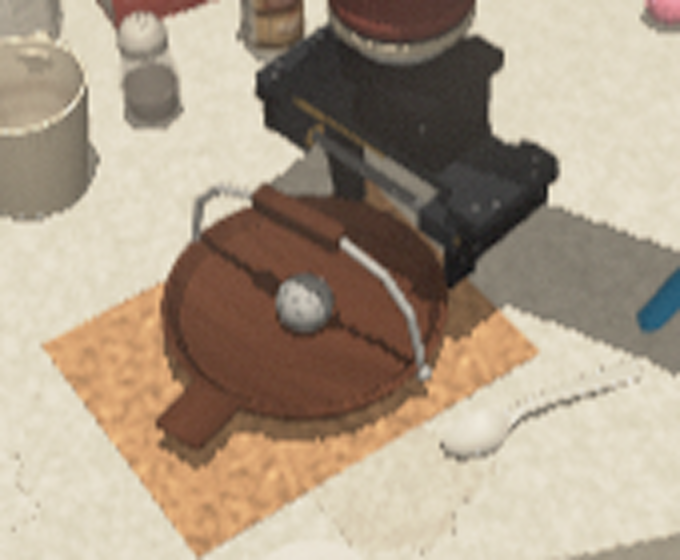

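View pics/wrist5.png

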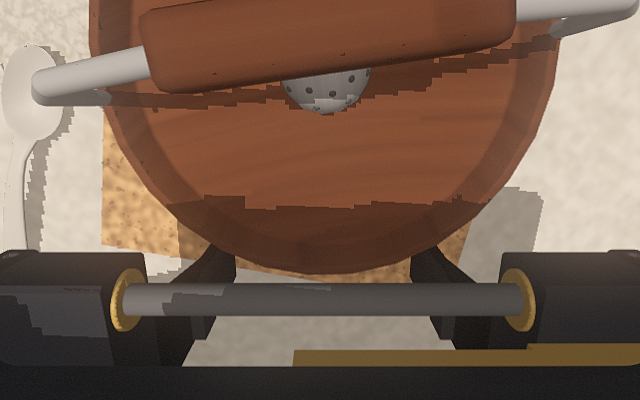

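```bash
cat >> h.py <<'E'
def rimfit(pts,i,z=.033):
    from scipy.optimize import least_squares
    W=np.array([onplane(i,*p,z)[:2] for p in pts])
    f=least_squares(lambda q:np.hypot(*(W-q[:2]).T)-.09,[*W.mean(0)],loss='soft_l1',f_scale=.002)
    print("rim",f.x.round(4),"rms",np.sqrt((f.fun**2).mean()).round(4));return f.x
def matside(im,i):
    hsv=cv2.cvtColor(im,cv2.COLOR_BGR2HSV)
    m=cv2.inRange(hsv,(5,90,110),(20,255,255));m=cv2.morphologyEx(m,cv2.MORPH_CLOSE,np.ones((5,5)));m=cv2.morphologyEx(m,cv2.MORPH_OPEN,np.ones((5,5)))
    n,l,s,c=cv2.connectedComponentsWithStats(m);k=l[265,290]
    cn=max(cv2.findContours((l==k).astype(np.uint8),0,1)[0],key=cv2.contourArea)
    r=cv2.minAreaRect(np.array([onplane(i,*p[0],0.0)[:2] for p in cn],np.float32));print("matside",r)
E
python3 - <<'E'
from h import *
i=arm.camera_info('side');matside(cv2.imread('pics/side0.png'),i)
print("ball now",onplane(i,306.3,246,.028).round(4))
# ball initially in side0: crop2 (307,192)/3.5+(270,150)
print("ball0",onplane(i,270+307/3.5,150+192/3.5,.028).round(4))
im=cv2.imread('pics/side0.png')
# rim points now (side5c px/4+(230,170)): outer rim top edge
P=[(163,300),(172,345),(196,380),(275,415),(330,415),(400,385),(440,330),(448,290),(430,250)]
rimfit([(230+a/4,170+b/4) for a,b in P],i)
P=[(193,190),(200,220),(275,275),(330,277),(400,255),(422,215),(420,180),(350,125)]
rimfit([(270+a/3.5,150+b/3.5) for a,b in P],i)
t=arm.camera_info('top')
P=[(300,68),(250,100),(218,140),(203,180),(200,220),(215,265),(245,300),(290,325),(330,332)]
rimfit([(190+a/4,170+b/4) for a,b in P],t)
a=onplane(t,190+137/4,170+229/4,.031);print("tab end",a)
w=arm.camera_info('wrist')
P=[(160,195),(200,235),(250,260),(300,273),(350,272),(400,258),(450,230),(500,180),(540,115)]
rimfit([(a,b) for a,b in P],w)
E
```

```text
matside ((0.5225666761398315, 0.10501261055469513), (0.24974405765533447, 0.18949048221111298), 81.74382781982422)
ball now [0.5221 0.0887 0.028 ]
ball0 [ 0.5318 -0.1078  0.028 ]
rim [0.5231 0.0881] rms 0.0018
rim [ 0.5272 -0.1039] rms 0.0023
rim [0.5265 0.0768] rms 0.0027
tab end [0.50427098 0.20785744 0.031     ]
rim [0.5228 0.0898] rms 0.0015
```

{"op": "apply_moves", "data": {
  "targets": [
    [[0, -0.006, 0, 0, -1], [0, -0.014, 0, 0, -1], [0, -0.023, 0, 0, -1], [0, -0.032, 0, 0, -1], [0, -0.041, 0, 0, -1], [0, -0.049, 0, 0, -1], [0, -0.055, 0, 0, -1], [0, -0.06, 0, 0, -1], [0, -0.062, 0, 0, -1], [0, -0.062, 0, 0, -1]]
  ]
}}

```text
clock: 10.12
tool_pos: [0.5274, 0.0137, 0.0151]
tcp_rot: [1.0, 0.022, -0.0, -0.0]
ft_force: [0.3, -1.3, 1.4]
opening: 0.0869
```

```bash
python3 -c "
from h import *
st()
for n in ['side']:
  im,d=arm.get_image(n);cv2.imwrite(f'pics/{n}6.png',im)
  cv2.imwrite(f'pics/{n}6c.png',cv2.resize(im[170:310,230:400],None,fx=4,fy=4,interpolation=2))
"
```

```text
t 10.12 tcp [0.5274 0.0137 0.0151] f [ 0.3 -1.3  1.4] open 0.0869
R [[0.999, 0.043, -0.0], [0.043, -0.999, 0.0], [-0.0, -0.0, -1.0]] q [ 0.3   0.34 -0.47  1.95  0.2   0.89 -0.23]
```

View pics/side6c.png

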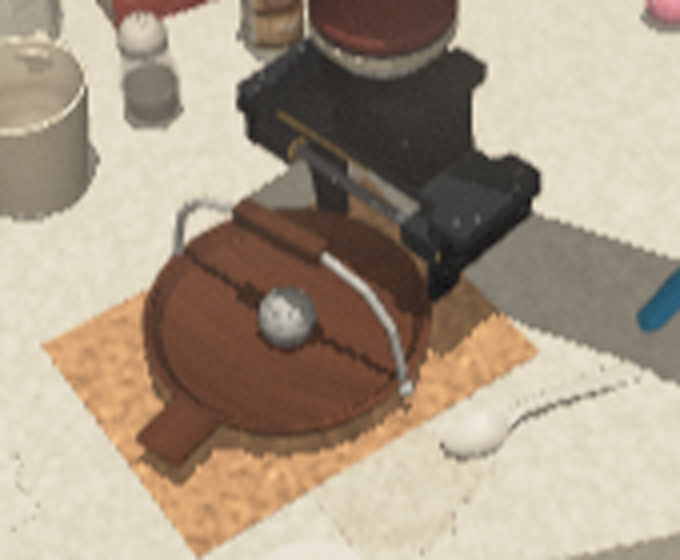

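{"op": "apply_moves", "data": {
  "targets": [
    [[0, 0.02, 0, 0, -1], [0, 0.07, 0, 0, -1], [0, 0.13, 0, 0, -1], [0, 0.19, 0, 0, -1], [0, 0.24, 0, 0, -1], [0, 0.24, 0, 0, -1], [0, 0.24, 0, 0, -1]]
  ]
}}

```text
clock: 10.75
tool_pos: [0.53, -0.047, 0.015]
tcp_rot: [1.0, 0.021, -0.0, -0.0]
ft_force: [-0.7, -0.1, -0.0]
opening: 0.0872
```

{"op": "apply_moves", "data": {
  "targets": [
    [[0, 0, -0.15, 0, -1], [0, 0, -0.3, 0, -1], [0, 0, -0.45, 0, -1], [0, 0, -0.6, 0, -1], [0, 0, -0.75, 0, -1], [0, 0, -0.9, 0, -1], [0, 0, -1, 0, -1], [0, 0, -1, 0, -1], [0, 0, -1, 0, -1]]
  ]
}}

```text
clock: 11.5
tool_pos: [0.5308, -0.0452, 0.2665]
tcp_rot: [1.0, 0.022, 0.002, 0.0]
ft_force: [-0.5, -0.1, -0.3]
opening: 0.087
```

```bash
python3 -c "
from h import *
st()
for n in ['wrist','top']:
  im,d=arm.get_image(n);cv2.imwrite(f'pics/{n}7.png',im);np.save(f'pics/{n}7.npy',d)
"
```

```text
t 11.5 tcp [ 0.5308 -0.0452  0.2665] f [-0.5 -0.1 -0.3] open 0.087
R [[0.999, 0.045, 0.003], [0.045, -0.999, -0.0], [0.003, 0.0, -1.0]] q [ 0.44  0.1  -0.47  1.66  0.05  1.38  0.01]
```

View pics/wrist7.png

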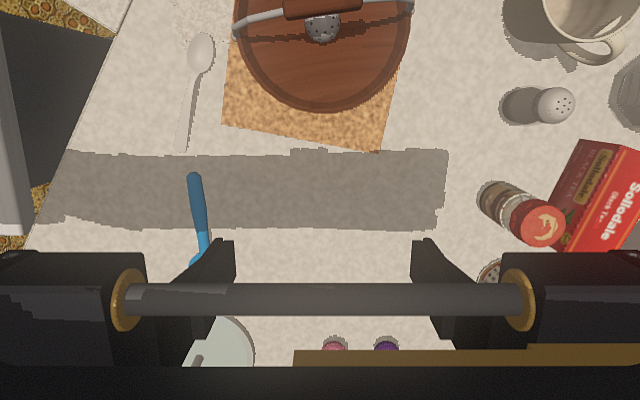

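View pics/top7.png

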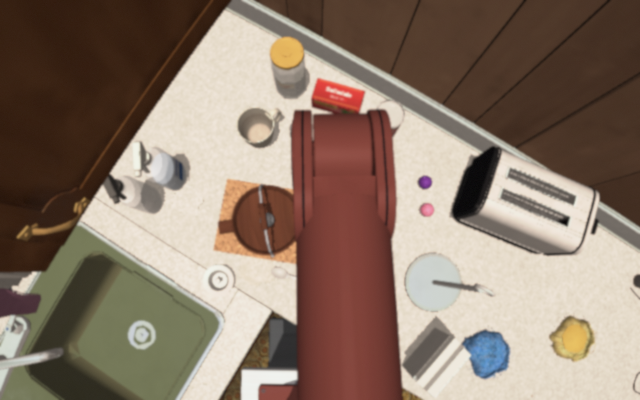

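```bash
python3 - <<'E'
from h import *
im=cv2.imread('pics/wrist7.png');w=arm.camera_info('wrist');dishfit(im,w,(220,0,430,130))
t=arm.camera_info('top');tp=cv2.imread('pics/top7.png');dishfit(tp,t,(228,175,293,265))
d=np.load('pics/top7.npy')
# grip & rods: points with height>.06 in top and wrist
for n,inf,box in [("top7",t,(228,175,300,265)),("wrist7",w,(225,0,430,60))]:
    d=np.load(f'pics/{n}.npy');P=[]
    for v in range(box[1],box[3]):
        for u in range(box[0],box[2]):
            if d[v,u]>0:
                p=atdepth(inf,u,v,d[v,u])
                if .088<p[2]<.125: P.append(p)
    P=np.array(P);c=P.mean(0);U=np.linalg.svd(P[:,:2]-c[:2])[2][0];s=(P[:,:2]-c[:2])@U
    print(n,len(P),c.round(4),P[:,2].max().round(3),"angle",np.degrees(np.arctan2(U[1],U[0])).round(2),s.min().round(3),s.max().round(3),"mid",(c[:2]+U*(s.min()+s.max())/2).round(4))
print("ball wrist",onplane(w,322,27,.03))
cv2.imwrite('pics/top7c.png',cv2.resize(tp[170:270,200:300],None,fx=6,fy=6,interpolation=2))
E
```

```text
dish circle [0.5226 0.0953 0.0832] rms 0.0333
dish circle [0.5252 0.1045 0.0855] rms 0.0013
top7 256 [0.5231 0.1011 0.1085] 0.117 angle -169.56 -0.071 0.067 mid [0.5248 0.1014]
wrist7 1669 [0.5123 0.0967 0.1058] 0.112 angle 7.92 -0.058 0.076 mid [0.5214 0.098 ]
ball wrist [0.52222545 0.09647503 0.03      ]
```

View pics/top7c.png

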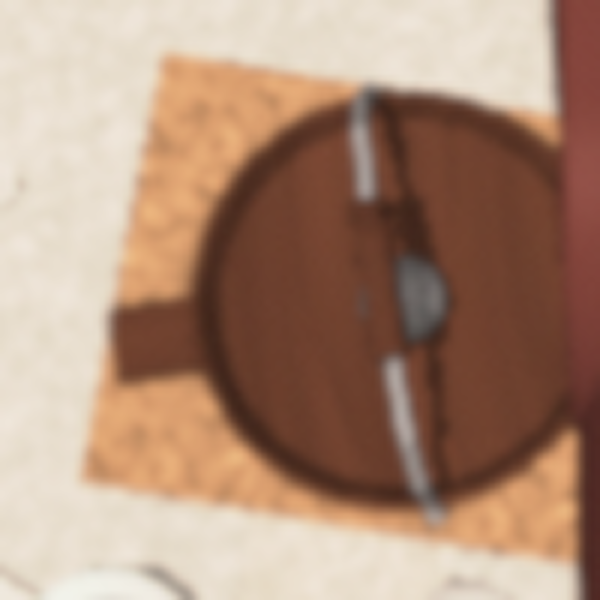

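```bash
python3 -c "
from h import *
plan([.523,.102,.24],-80.5)"
```

```text
t 11.6 tcp [ 0.5295 -0.0457  0.264 ] f [ 0.3 -0.1 -0.3] open 0.0869
R [[0.999, 0.044, -0.001], [0.044, -0.999, 0.0], [-0.001, -0.0, -1.0]] q [ 0.44  0.1  -0.47  1.67  0.05  1.38  0.01]
yaw 2.53 frac [ 0.    -0.591  0.096] turn 1.845
```

{"op": "apply_moves", "data": {
  "targets": [
    [[0, -0.1, 0.02, 0.12, -1], [0, -0.2, 0.04, 0.25, -1], [0, -0.3, 0.06, 0.38, -1], [0, -0.4, 0.08, 0.5, -1], [0, -0.5, 0.095, 0.65, -1], [0, -0.55, 0.095, 0.8, -1], [0, -0.59, 0.095, 0.92, -1], [0, -0.59, 0.095, 0.92, -1], [0, -0.59, 0.095, 0.92, -1]]
  ]
}}

```text
clock: 12.35
tool_pos: [0.523, 0.1011, 0.24]
tcp_rot: [0.944, -0.331, -0.001, 0.0]
ft_force: [0.4, -0.2, 0.1]
opening: 0.087
```

{"op": "apply_moves", "data": {
  "targets": [
    [[0, 0, 0, 0.14, -1], [0, 0, 0, 0.28, -1], [0, 0, 0, 0.42, -1], [0, 0, 0, 0.56, -1], [0, 0, 0, 0.7, -1], [0, 0, 0, 0.82, -1], [0, 0, 0, 0.92, -1], [0, 0, 0, 0.92, -1], [0, 0, 0, 0.92, -1]]
  ]
}}

```text
clock: 13.1
tool_pos: [0.5236, 0.0998, 0.2408]
tcp_rot: [0.765, -0.644, -0.0, 0.0]
ft_force: [-0.3, 0.3, -0.5]
opening: 0.0876
```

```bash
cat > bar.py <<'E'
from h import *
import sys
tag=sys.argv[1]
o=st();w=arm.camera_info('wrist');im,d=arm.get_image('wrist');cv2.imwrite(f'pics/wrist{tag}.png',im);np.save(f'pics/wrist{tag}.npy',d)
P=[];T=o["tool_pos"]
for v in range(0,400,1):
    for u in range(0,640,1):
        if d[v,u]>0:
            p=atdepth(w,u,v,d[v,u])
            if .109<p[2]<.122 and np.hypot(*(p[:2]-[.523,.102]))<.08: P.append(p)
P=np.array(P);print(len(P))
r=cv2.minAreaRect(P[:,:2].astype(np.float32));print("bar top rect",r,"z",np.median(P[:,2]))
E
python3 bar.py 8
```

```text
t 13.1 tcp [0.5236 0.0998 0.2408] f [-0.3  0.3 -0.5] open 0.0876
R [[0.171, -0.985, -0.001], [-0.985, -0.171, -0.0], [0.0, 0.001, -1.0]] q [ 0.19  0.12 -0.5   1.7   0.06  1.34 -1.72]
1186
bar top rect ((0.5244691967964172, 0.10161459445953369), (0.06269317120313644, 0.013997760601341724), 10.537006378173828) z 0.11206245433362932
```

View pics/wrist8.png

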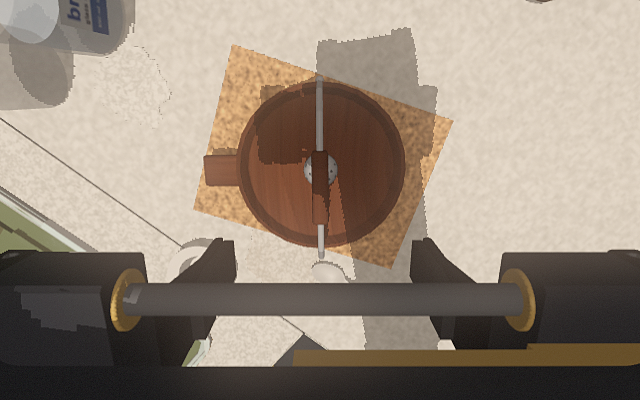

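```bash
python3 -c "
from h import *
w=arm.camera_info('wrist')
r=cv2.minAreaRect(np.array([onplane(w,*p,0)[:2] for p in [(233,45),(453,121),(391,268),(193,210)]],np.float32));print(r)
im=cv2.imread('pics/wrist8.png');dishfit(im,w,(225,60,420,255))
plan([.5245,.1018,.086],-79.5)"
```

```text
((0.5210249423980713, 0.1035396084189415), (0.24967823922634125, 0.18976855278015137), 81.87200927734375)
dish circle [0.5251 0.1019 0.0881] rms 0.0016
t 13.15 tcp [0.5236 0.1    0.2409] f [-0.7  0.2 -0. ] open 0.087
R [[0.172, -0.985, -0.001], [-0.985, -0.172, -0.0], [0.0, 0.001, -1.0]] q [ 0.19  0.12 -0.5   1.7   0.06  1.34 -1.72]
yaw -80.12 frac [-0.006 -0.005  0.62 ] turn -0.014
```

{"op": "apply_moves", "data": {
  "targets": [
    [[-0.006, -0.005, 0.1, -0.014, -1], [-0.006, -0.005, 0.22, -0.014, -1], [-0.006, -0.005, 0.34, -0.014, -1], [-0.006, -0.005, 0.45, -0.014, -1], [-0.006, -0.005, 0.53, -0.014, -1], [-0.006, -0.005, 0.58, -0.014, -1], [-0.006, -0.005, 0.61, -0.014, -1], [-0.006, -0.005, 0.62, -0.014, -1], [-0.006, -0.005, 0.62, -0.014, -1], [-0.006, -0.005, 0.62, -0.014, -1]]
  ]
}}

```text
clock: 13.98
tool_pos: [0.5254, 0.1027, 0.0874]
tcp_rot: [0.768, -0.641, 0.001, -0.001]
ft_force: [-0.7, 0.7, 0.4]
opening: 0.0865
```

```bash
python3 bar.py 9; python3 -c "
from h import *
plan([.5245,.1018,.086],-79.5)"
```

```text
t 13.98 tcp [0.5254 0.1027 0.0874] f [-0.7  0.7  0.4] open 0.0865
R [[0.179, -0.984, 0.002], [-0.984, -0.179, 0.0], [-0.0, -0.002, -1.0]] q [ 0.17  0.26 -0.5   1.88  0.14  1.03 -1.78]
4268
bar top rect ((0.5351977348327637, 0.10426555573940277), (0.08573875576257706, 0.0707169696688652), 61.4765510559082) z 0.11221856514649249
t 14.03 tcp [0.5255 0.1027 0.0876] f [1.2 0.3 0.4] open 0.0871
R [[0.179, -0.984, 0.002], [-0.984, -0.179, 0.0], [0.0, -0.002, -1.0]] q [ 0.17  0.26 -0.5   1.88  0.14  1.03 -1.78]
yaw -79.68 frac [0.003 0.005 0.006] turn -0.004
```

View pics/wrist9.png

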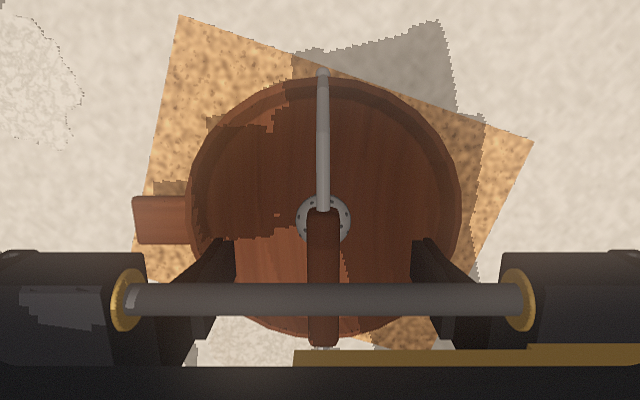

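{"op": "apply_moves", "data": {
  "targets": [
    [[0, 0, 0, 0, 0], [0, 0, 0, 0, 0.3], [0, 0, 0, 0, 0.5], [0, 0, 0, 0, 0.55], [0, 0, 0, 0, 0.6], [0, 0, 0, 0, 0.63], [0, 0, 0, 0, 0.66], [0, 0, 0, 0, 0.69], [0, 0, 0, 0, 0.72], [0, 0, 0, 0, 0.75]]
  ],
  "newtons": 10
}}

```text
clock: 14.87
tool_pos: [0.5246, 0.1025, 0.0863]
tcp_rot: [0.768, -0.641, -0.0, 0.0]
ft_force: [-0.4, 0.1, 0.2]
opening: 0.0284
```

{"op": "apply_moves", "data": {
  "targets": [
    [[0, 0, 0, 0, 0.8], [0, 0, 0, 0, 0.9], [0, 0, 0, 0, 1], [0, 0, 0, 0, 1], [0, 0, 0, 0, 1], [0, 0, 0, 0, 1]]
  ],
  "newtons": 15
}}

```text
clock: 15.37
tool_pos: [0.5246, 0.1025, 0.0863]
tcp_rot: [0.768, -0.641, -0.0, 0.0]
ft_force: [-0.1, 0.1, -0.4]
opening: 0.0136
```

{"op": "apply_moves", "data": {
  "targets": [
    [[0, 0, 0, 0, 1], [0, 0, 0, 0, 1], [0, 0, 0, 0, 1]]
  ],
  "newtons": 45
}}

```text
clock: 15.62
tool_pos: [0.5246, 0.1025, 0.0863]
tcp_rot: [0.768, -0.641, -0.0, 0.0]
ft_force: [-0.2, -0.1, 0.0]
opening: 0.0135
```

```bash
python3 -c "
from h import *
st()
for n in ['wrist','side']:
  im,d=arm.get_image(n);cv2.imwrite(f'pics/{n}10.png',im)
cv2.imwrite('pics/side10c.png',cv2.resize(im[150:310,220:400],None,fx=3.7,fy=3.7,interpolation=2))
"
```

```text
t 15.62 tcp [0.5246 0.1025 0.0863] f [-0.2 -0.1  0. ] open 0.0135
R [[0.179, -0.984, -0.0], [-0.984, -0.179, 0.0], [-0.0, 0.0, -1.0]] q [ 0.17  0.26 -0.5   1.88  0.14  1.03 -1.78]
```

View pics/wrist10.png

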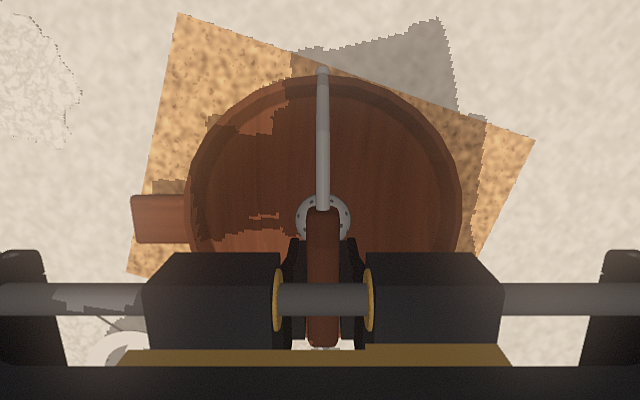

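View pics/side10c.png

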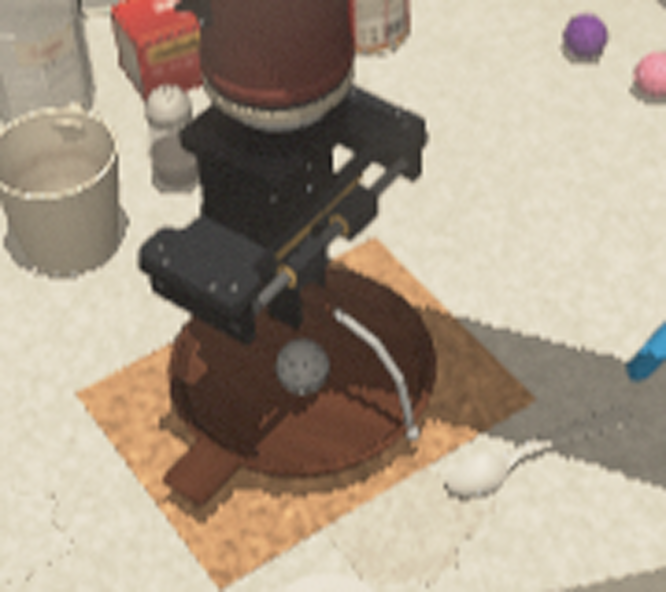

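{"op": "apply_moves", "data": {
  "targets": [
    [[0, 0, -0.004, 0, 1], [0, 0, -0.01, 0, 1], [0, 0, -0.018, 0, 1], [0, 0, -0.028, 0, 1], [0, 0, -0.04, 0, 1], [0, 0, -0.054, 0, 1], [0, 0, -0.07, 0, 1], [0, 0, -0.086, 0, 1], [0, 0, -0.102, 0, 1], [0, 0, -0.118, 0, 1]]
  ]
}}

```text
clock: 16.55
tool_pos: [0.5247, 0.1026, 0.1163]
tcp_rot: [0.768, -0.641, 0.0, -0.0]
ft_force: [0.3, 0.2, -2.8]
opening: 0.0137
```

{"op": "apply_moves", "data": {
  "targets": [
    [[0, 0, -0.016, 0, 1], [0, 0, -0.032, 0, 1], [0, 0, -0.048, 0, 1], [0, 0, -0.064, 0, 1], [0, 0, -0.08, 0, 1], [0, 0, -0.096, 0, 1], [0, 0, -0.112, 0, 1], [0, 0, -0.128, 0, 1], [0, 0, -0.144, 0, 1], [0, 0, -0.16, 0, 1]]
  ]
}}

```text
clock: 17.38
tool_pos: [0.5246, 0.1025, 0.1562]
tcp_rot: [0.768, -0.641, -0.0, -0.0]
ft_force: [0.3, -0.3, -3.7]
opening: 0.0134
```

{"op": "apply_moves", "data": {
  "targets": [
    [[0, 0, -0.016, 0, 1], [0, 0, -0.032, 0, 1], [0, 0, -0.048, 0, 1], [0, 0, -0.064, 0, 1], [0, 0, -0.08, 0, 1], [0, 0, -0.094, 0, 1], [0, 0, -0.106, 0, 1], [0, 0, -0.115, 0, 1], [0, 0, -0.12, 0, 1], [0, 0, -0.12, 0, 1]]
  ]
}}

```text
clock: 18.22
tool_pos: [0.5248, 0.1026, 0.1861]
tcp_rot: [0.768, -0.641, 0.0, -0.0]
ft_force: [0.2, -0.3, -3.1]
opening: 0.0137
```

```bash
python3 -c "
from h import *
plan([.523,.1035,.186],-8.2)
for n in ['wrist','side']:
  im,d=arm.get_image(n);cv2.imwrite(f'pics/{n}11.png',im)
cv2.imwrite('pics/side11c.png',cv2.resize(im[110:310,220:400],None,fx=3,fy=3,interpolation=2))
"
```

```text
t 18.22 tcp [0.5248 0.1026 0.1861] f [ 0.2 -0.3 -3.1] open 0.0137
R [[0.179, -0.984, 0.0], [-0.984, -0.179, 0.0], [-0.0, -0.0, -1.0]] q [ 0.19  0.16 -0.51  1.77  0.08  1.23 -1.73]
yaw -79.7 frac [-0.005  0.006  0.   ] turn -1.589
```

View pics/wrist11.png

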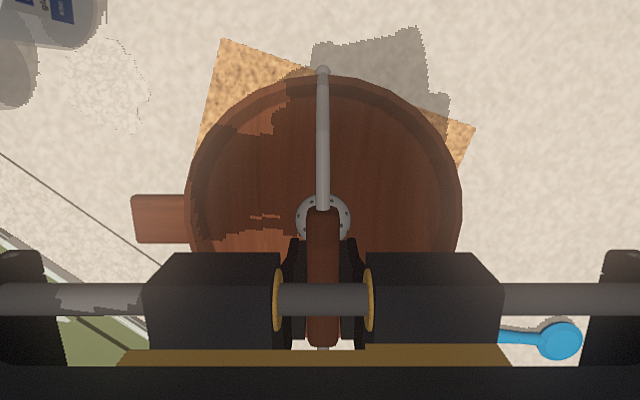

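View pics/side11c.png

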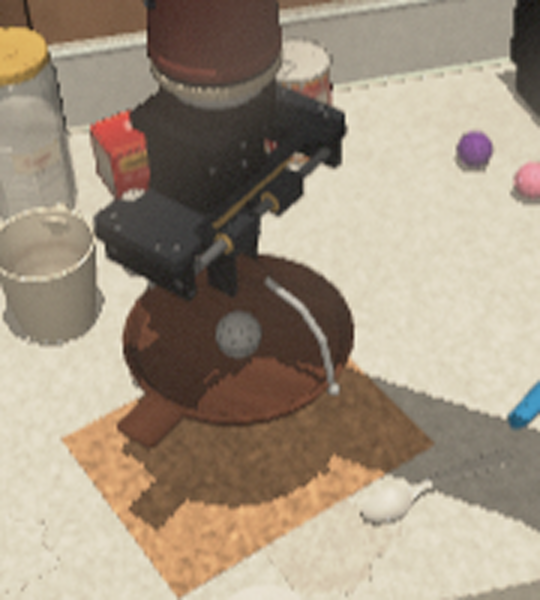

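{"op": "apply_moves", "data": {
  "targets": [
    [[-0.001, 0.001, 0, -0.005, 1], [-0.001, 0.002, 0, -0.015, 1], [-0.002, 0.003, 0, -0.03, 1], [-0.003, 0.004, 0, -0.05, 1], [-0.004, 0.005, 0, -0.075, 1], [-0.005, 0.006, 0, -0.105, 1], [-0.005, 0.006, 0, -0.14, 1], [-0.005, 0.006, 0, -0.18, 1], [-0.005, 0.006, 0, -0.22, 1], [-0.005, 0.006, 0, -0.26, 1]]
  ]
}}

```text
clock: 19.15
tool_pos: [0.5229, 0.1035, 0.1858]
tcp_rot: [0.83, -0.558, -0.0, -0.0]
ft_force: [0.6, -0.8, -3.3]
opening: 0.0135
```

{"op": "apply_moves", "data": {
  "targets": [
    [[0, 0, 0, -0.04, 1], [0, 0, 0, -0.08, 1], [0, 0, 0, -0.12, 1], [0, 0, 0, -0.16, 1], [0, 0, 0, -0.2, 1], [0, 0, 0, -0.24, 1], [0, 0, 0, -0.28, 1], [0, 0, 0, -0.32, 1], [0, 0, 0, -0.36, 1], [0, 0, 0, -0.4, 1]]
  ]
}}

```text
clock: 19.98
tool_pos: [0.523, 0.1035, 0.1858]
tcp_rot: [0.907, -0.421, 0.0, -0.0]
ft_force: [-0.1, 0.4, -3.0]
opening: 0.0136
```

{"op": "apply_moves", "data": {
  "targets": [
    [[0, 0, 0, -0.04, 1], [0, 0, 0, -0.08, 1], [0, 0, 0, -0.12, 1], [0, 0, 0, -0.16, 1], [0, 0, 0, -0.2, 1], [0, 0, 0, -0.24, 1], [0, 0, 0, -0.28, 1], [0, 0, 0, -0.32, 1], [0, 0, 0, -0.36, 1], [0, 0, 0, -0.4, 1]]
  ]
}}

```text
clock: 20.82
tool_pos: [0.523, 0.1035, 0.1859]
tcp_rot: [0.962, -0.274, 0.0, -0.0]
ft_force: [0.5, 0.8, -4.1]
opening: 0.0132
```

```bash
python3 -c "
from h import *
plan([.523,.1035,.186],-8.2)"
```

```text
t 20.82 tcp [0.523  0.1035 0.1859] f [ 0.5  0.8 -4.1] open 0.0132
R [[0.85, -0.528, 0.0], [-0.528, -0.85, 0.0], [0.0, -0.0, -1.0]] q [ 0.25  0.17 -0.58  1.77  0.1   1.23 -0.91]
yaw -31.84 frac [ 0.    -0.    -0.001] turn -0.525
```

{"op": "apply_moves", "data": {
  "targets": [
    [[0, 0, 0, -0.04, 1], [0, 0, 0, -0.08, 1], [0, 0, 0, -0.12, 1], [0, 0, 0, -0.16, 1], [0, 0, 0, -0.2, 1], [0, 0, 0, -0.24, 1], [0, 0, 0, -0.28, 1], [0, 0, 0, -0.32, 1], [0, 0, 0, -0.36, 1], [0, 0, 0, -0.4, 1]]
  ]
}}

```text
clock: 21.65
tool_pos: [0.523, 0.1035, 0.1859]
tcp_rot: [0.993, -0.12, 0.0, -0.0]
ft_force: [-0.6, 0.6, -2.6]
opening: 0.0135
```

{"op": "apply_moves", "data": {
  "targets": [
    [[0, 0, 0, -0.035, 1], [0, 0, 0, -0.065, 1], [0, 0, 0, -0.09, 1], [0, 0, 0, -0.108, 1], [0, 0, 0, -0.12, 1], [0, 0, 0, -0.126, 1], [0, 0, 0, -0.126, 1], [0, 0, 0, -0.126, 1], [0, 0, 0, -0.126, 1]]
  ]
}}

```text
clock: 22.4
tool_pos: [0.523, 0.1035, 0.1858]
tcp_rot: [0.997, -0.073, 0.0, -0.0]
ft_force: [0.1, 0.1, -3.5]
opening: 0.0136
```

```bash
python3 -c "
from h import *
plan([.523,.1035,.186],-8.2)
for n in ['wrist','top','side']:
  im,d=arm.get_image(n);cv2.imwrite(f'pics/{n}12.png',im);np.save(f'pics/{n}12.npy',d)
cv2.imwrite('pics/side12c.png',cv2.resize(im[110:310,220:400],None,fx=3,fy=3,interpolation=2))
"
```

```text
t 22.4 tcp [0.523  0.1035 0.1858] f [ 0.1  0.1 -3.5] open 0.0136
R [[0.989, -0.145, 0.0], [-0.145, -0.989, 0.0], [0.0, -0.0, -1.0]] q [ 0.28  0.17 -0.62  1.77  0.1   1.23 -0.51]
yaw -8.35 frac [ 0.    -0.    -0.001] turn -0.003
```

View pics/wrist12.png

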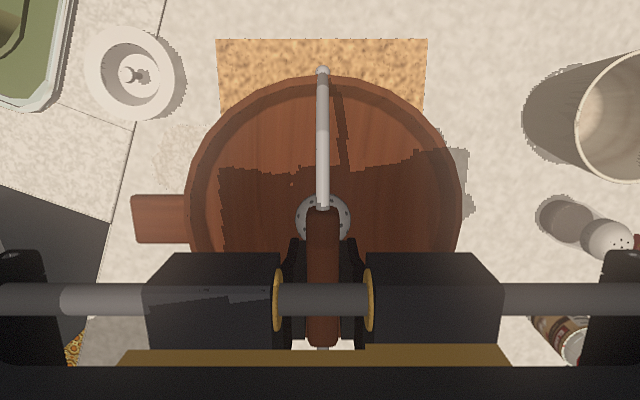

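View pics/side12.png

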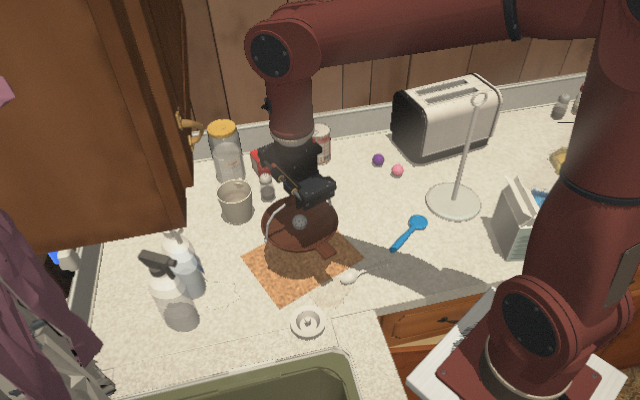

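View pics/side12c.png

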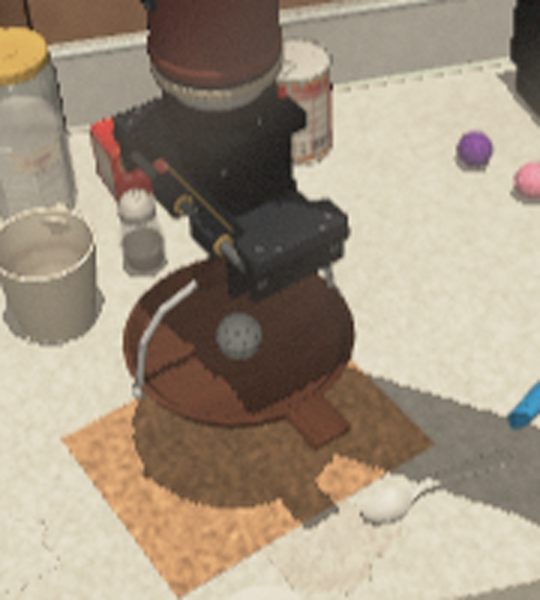

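View pics/top12.png

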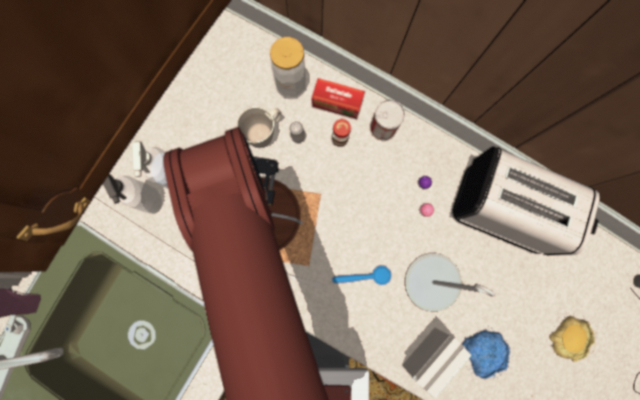

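```bash
python3 -c "
from h import *
s=arm.camera_info('side');print('ball side',onplane(s,300,221.7,.128).round(4))
w=arm.camera_info('wrist')
a=onplane(w,132,219,.13);b=onplane(w,323,219,.128);print('tab',a.round(4),'ball',b.round(4),np.degrees(np.arctan2(a[1]-b[1],a[0]-b[0])))
d=np.load('pics/wrist12.npy')
for u,v in [(155,219),(196,200),(455,200),(322,80),(325,92),(225,120),(423,120)]: print(u,v,atdepth(w,u,v,d[v,u]).round(4))
st()"
```

```text
ball side [0.5211 0.1032 0.128 ]
tab [0.4019 0.1214 0.13  ] ball [0.5232 0.1031 0.128 ] 171.41175417659372
155 219 [0.4166 0.1193 0.13  ]
196 200 [0.4445 0.1271 0.1269]
455 200 [0.6072 0.1049 0.1316]
322 80 [0.5347 0.1865 0.1627]
325 92 [0.5353 0.1806 0.1767]
225 120 [0.4753 0.1737 0.1321]
423 120 [0.5907 0.1569 0.1308]
t 22.55 tcp [0.523  0.1035 0.1858] f [ 0.1 -0.1 -3.3] open 0.0134
R [[0.989, -0.145, 0.0], [-0.145, -0.989, 0.0], [0.0, -0.0, -1.0]] q [ 0.28  0.17 -0.62  1.77  0.1   1.23 -0.51]
```

```bash
python3 -c "
from h import *
print(arm.close_job())"
```

```text
the job is handed in; nothing more can be done
None
```

I slid the dish onto the mat with the open fingertips, then gripped its handle and lifted it 10 cm. In the air I turned it about 71° so the tab faces the robot, and handed the job in at 22.6 s with the dish still held up.

**Last checks before handing in:**
- **Position:** the ball and dish centre measure about (0.522, 0.103), and the mat centre about (0.523, 0.104).
- **Tab:** it points at 171.4°, and the mat's front direction is 171.8°.
- **Level and ball:** the tool is vertical and the rim heights agree within about 5 mm. The ball was in the middle of the dish in every picture I viewed.
- **Other things:** I checked these by eye in the pictures only. None showed any change.

**Disagreements:** before the lift, the cameras differed by a few millimetres on where the dish stood; the closest view put it about 4 mm from the mat's centre. I took out about 2 mm of that while the dish was in the air. No check failed.

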